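Close a microscope-slide hybridisation cassette

ROBOT

A 6-joint arm with a two-finger parallel gripper is mounted at the origin on a cart in front of the work surface, level with it; the furniture and walls round the work are solid. World frame = base frame: x ahead of the robot, y to its left, z up, the work surface at z = 0. Lengths are in m, angles in rad, forces in N, time in s.
With the tool pointing down it reaches from about 0.3 to 0.875 m from the base axis. Payload 6.4 kg.
Tool frame: the origin (TCP) lies between the finger pads; the fingertips stand 11 mm ahead of it and the grasp point (between the pads) lies 8 mm behind it; z points along the fingers, y is the line along which they close (so a half turn about z gives the same grasp; the last joint's range is limited). The gripper opens to 88 mm and grips with 3 to 60 N. Pads are 18 mm wide; open, the fingers measure 123 mm over their backs; the gripper's body (75 mm by 187 mm) begins 45 mm behind the grasp point.
Start: joints at [1.084, 0.181, 1.607, -0, 1.354, -0.206], TCP at [0.159, 0.552, 0.25] pointing down, gripper open.
Joint ranges: [-2.99, 2.99], [-0.89, 2.07], [0.3, 2.58], [-1.14, 4.28], [0, 2.63], [-3.12, 3.12]. Speed limits (rad/s): [2.57, 2.57, 3.01, 3.14, 3.14, 3.14].

INTERFACE

Orientations are given as a unit quaternion [w, x, y, z].
In Python, from rig import manip, optics, readout gives the robot as it stands. The module is installed in compiled form; this text tells all that it offers. Calls block until the motion is done:
- manip.reach(position, orientation): joint-space move of the TCP to a pose.
- manip.servo_line(position, speed=0.15, attitude=None): straight line of the TCP; attitude=None keeps the orientation; speed is the mean speed in m/s.
- manip.move_joints(angles): joint-space move.
- manip.set_gripper(opening): finger opening in m; the grip force is fixed at half the most; returns when the fingers have stopped.
- manip.dwell(seconds).
- manip.solve_ik(position, orientation): joint angles nearest the present ones, or None.
- optics.get_image(name): name is "scene" or "top" or "wrist"; returns a dict with "color" (420x560x3 uint8, red, green, blue), "K" (3x3 intrinsics, pixels), "eye" and "attitude" of the camera in the world. Camera axes: x right, y down, z forward; pixel columns grow to the right and rows downward; lengths in m; the calibration is good to about 2 mm. The wrist camera is an equidistant fisheye: a pixel r from the principal point sees the ray r / f radians off the axis. A picture is of the moment at which its call begins. There is no depth.
A pose or a line that the arm cannot do raises manip.IKError and nothing moves.
- manip.job_done(): hands the job in; it is judged then, once.
Readings, each from a call of its own:
- readout.get_t(): time.
- readout.get_q(): joint angles.
- readout.get_joint_velocities(): joint speeds.
- readout.get_effort(): joint torques, N m.
- readout.get_tcp_pos(): TCP position.
- readout.get_eef_rot(): TCP orientation.
- readout.get_force(): force on the tool from outside, world axes, zero at the start.
- readout.get_wrist_torque(): the same for the moment, N m.
- readout.get_finger_gap(): finger opening in m.
- readout.get_grasp_force(): force on a finger pad.
Only numpy, scipy, OpenCV 4.12 (cv2) and the standard library are available. Lean on these libraries where they do the work, as an engineer would, in place of code of your own. Each camera call takes 0.05 s, during which the arm holds its last target. There are 200 camera calls.

TASK

Close the slide cassette: first push the sliding carriage with the three glass slides all the way into the cassette base, then lower the loose top plate level onto the two upright guide pins and press it down until the snap catches at both ends hold it fully home. Do not drop the plate or let it tip on the pins, and leave the other things on the bench where they stand.

Things in the scene. Friction and masses are not known exactly. Their poses are not given: they have to be found in the camera images.
- cassette_base: Lower half of the cassette, fixed to the bench: dark steel slab 116 (x) x 160 (y) mm, its top 15 mm above the bench. Origin: centre of its underside, on the bench; z up; y runs through the two guide pins; the carriage comes out at the front, -x. Two aluminium rails between the pins, tops 27.5 mm above the bench, are the hard stops for the top plate.
- pin_a (a point): Tip of the guide pin at the +y end: steel, upright, 10 mm diameter, 66 mm above the bench, tapering over its last 9 mm to 5 mm. It stands at (0, +62) mm in the base's frame. Round it a coil spring with a collar (top 39.5 mm above the bench) carries the plate when the plate's origin is less than 34.5 mm above the base's origin.
- pin_b (a point): Tip of the same kind of guide pin at the -y end, at (0, -62) mm in the base's frame.
- carriage (a joint): How far the slide carriage stands out of the base, in m: 0 = fully in, at its stop; up to 0.05 = out towards the base's -x. Friction about 2.5 N; it stays where it is left. While it stands out, its rear lip blocks the top plate from going home.
- push_face (a point): Centre of the outer face of the carriage's upright push plate (aluminium, 60 mm wide along the base's y, 6 mm thick, 15 to 45 mm above the bench; this point is 33 mm above the bench). Its axes are the base's: push towards +x of the base. Fully in, it lies at x = -60 mm, y = 0 in the base's frame.
- top_plate: Loose white plate, 0.4 kg, 92 (x) x 160 (y) mm, 5 to 15 mm above its origin, with six wells; below it a black gasket frame 76 x 86 x 5 mm, whose underside centre is the origin; z up. Steel bushes with 12 mm through holes at (0, +62) and (0, -62) mm reach up to 27 mm. Fits either way round. Fully home, its origin is centred on the base's, 22.5 mm above it.
- handle (a point): Middle of the handle bar on the top plate, 43 mm above the plate's origin. Bar: black, 14 mm thick along the plate's x, 100 mm long along y, 16 mm high, 20 mm free below it between its feet at y = +/-45 mm. Let go on the pins, the plate rests 10 to 20 mm above home on springs and catches; pressing at the middle of the bar takes 8 to 15 N.
- catch_a (a joint): Snap catch at the +y end of the base (y = 75 to 97 mm, 30 mm wide, 54 mm high, sloping nose), in rad: 0 = upright, holding; about 0.15 = pushed outward by the plate's edge on its way down. Sprung back towards 0.
- catch_b (a joint): The same at the -y end.
- beaker: Clear beaker, 55 mm wide, 68 mm high, a bystander; origin under its centre.
- dish: Petri dish, 66 mm wide, 14 mm high, a bystander; origin under its centre.
- slip_carton: Small carton, 48 x 48 x 18 mm, a bystander; origin under its centre.
- counter: Round white tally counter, 56 x 51 x 23 mm, a bystander; origin under its centre.

How it is judged:
On the way, in this order (a step that is already met when the one before it is completed fails the run):
1. the carriage is pushed fully in (value of joint carriage below 0.0025 m), for 0.2 s.
2. the top plate is on both guide pins, level (horizontal distance between top_plate and cassette_base below 0.006 m and angle between the y axis of top_plate and the y axis of cassette_base, either way round below 0.08 rad and z of top_plate in the frame of cassette_base below 0.05 m and angle between top_plate's own z axis and vertical below 0.12 rad), for 0.1 s.
At the end, for the whole second after the job is handed in: The carriage is fully in (within 3 mm), the top plate is on both guide pins, at rest and fully home (within 2.5 mm, level within 0.03 rad, centred within 4 mm), and both catches have snapped back upright over its ends (within 0.06 rad) (value of joint carriage below 0.003 m and z of top_plate in the frame of cassette_base below 0.025 m and horizontal distance between top_plate and cassette_base below 0.004 m and angle between top_plate's own z axis and vertical below 0.03 rad and angle between the y axis of top_plate and the y axis of cassette_base, either way round below 0.06 rad and value of joint each of catch_a, catch_b below 0.06 rad and linear speed of top_plate below 0.01 m/s); the robot touches nothing.
It fails at once if the plate is dropped onto the pins (falls faster than 0.6 m/s there) (horizontal distance between top_plate and cassette_base below 0.03 m and z of top_plate in the frame of cassette_base below 0.058 m and linear speed of top_plate above 0.6 m/s).
It fails at once if the plate tips (more than 0.2 rad) on the guide pins (horizontal distance between top_plate and cassette_base below 0.03 m and z of top_plate in the frame of cassette_base below 0.058 m and angle between top_plate's own z axis and vertical above 0.2 rad).
It fails at once if another thing on the bench is moved by more than 30 mm (distance of any of beaker, dish, slip_carton, counter from where it was at the start of the episode above 0.03 m).
It also fails if it takes over 72 s, if anything falls off the work surface, if the arm or the gripper's body presses on something with over 40 N, if the wrist force passes 120 N, or if a joint passes its speed limit or range.

## Working session

There is one attempt and no reset: what is moved stays moved. The work goes in short steps, each a Python script; the robot and the scene stay as the last script left them, time stands still between calls to the robot, and variables do not carry over. Pictures are saved under pics/ and viewed, at most 10 in all, crops included, and the job is handed in when it is done.

```bash
mkdir -p pics; python3 - <<'E'
from rig import manip, optics, readout
import cv2,numpy as np
for n in("scene","top"):
    d=optics.get_image(n); cv2.imwrite(f"pics/{n}0.png",d["color"][:,:,::-1]); print(n,d["K"].tolist(),d["eye"],d["attitude"])
print(readout.get_t(),readout.get_tcp_pos(),readout.get_eef_rot(),readout.get_finger_gap())
E
```

```text
scene [[438.16906257433965, 0.0, 289.3245547154518], [0.0, 438.16906257433965, 210.7148203395607], [0.0, 0.0, 1.0]] [-0.34199791 -0.4737538   0.93850419] [-0.35308836  0.78499688 -0.46496315  0.20716608]
top [[461.51617293308084, 0.0, 281.9810681242116], [0.0, 461.51617293308084, 207.15696733845266], [0.0, 0.0, 1.0]] [0.3443688  0.0140232  1.22290793] [ 0.05756671 -0.70150778  0.70868629 -0.04833888]
0.1 [0.15911021 0.55206108 0.24890744] [-2.55320367e-04  1.39935657e-01  9.90160292e-01 -7.37171685e-04] 0.08793379869729333
```

View pics/top0.png

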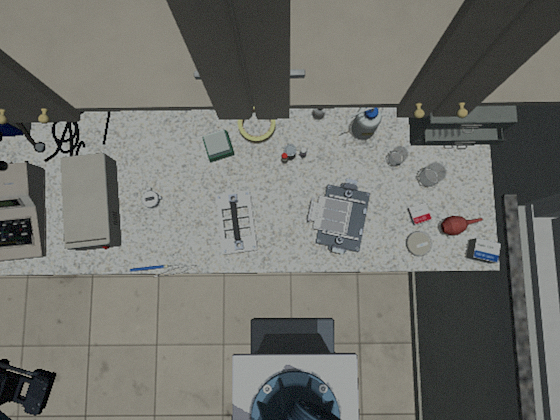

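View pics/scene0.png

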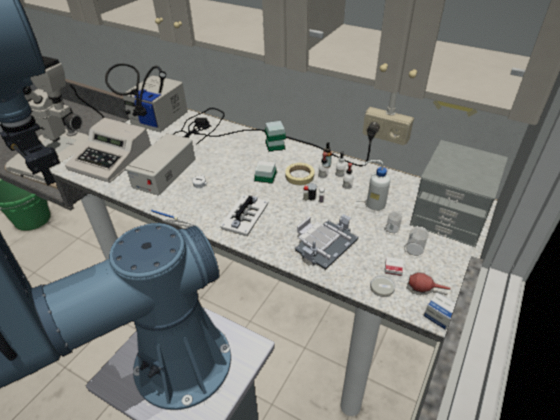

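The top view shows the base at about (342,217), with its push plate at (311,218) on the +y world side, and the top plate at (238,222). I'll get rough positions from this, then look from nearer with the wrist camera.

```bash
cat > h.py <<'E'
from rig import manip, optics, readout
import cv2,numpy as np
from scipy.spatial.transform import Rotation as R
def rot(q): return R.from_quat([q[1],q[2],q[3],q[0]])
def px(d,uv,z,fish=False):
    """world point at height z seen in pixel uv"""
    K=d["K"];v=np.array([(uv[0]-K[0,2])/K[0,0],(uv[1]-K[1,2])/K[1,1]])
    if fish:
        r=np.linalg.norm(v); ray=np.r_[v/max(r,1e-9)*np.sin(r),np.cos(r)]
    else: ray=np.r_[v,1]
    ray=rot(d["attitude"]).apply(ray); e=np.array(d["eye"])
    return e+ray*(z-e[2])/ray[2]
def down(yaw):
    """tool pointing down; closing line (tool y) at angle yaw from world x"""
    y=np.array([np.cos(yaw),np.sin(yaw),0]);z=np.array([0,0,-1.]);x=np.cross(y,z)
    q=R.from_matrix(np.c_[x,y,z]).as_quat(); return [q[3],q[0],q[1],q[2]]
def rect(d,c,yaw,z,n=600,s=0.0005):
    """orthorectified wrist image at height z; image right = direction yaw, up = +90deg"""
    h=n//2; u,v=np.meshgrid((np.arange(n)-h)*s,(h-np.arange(n))*s)
    P=np.stack([c[0]+u*np.cos(yaw)-v*np.sin(yaw),c[1]+u*np.sin(yaw)+v*np.cos(yaw),0*u+z],-1)-np.array(d["eye"])
    p=rot(d["attitude"]).inv().apply(P.reshape(-1,3)); K=d["K"]
    rr=np.hypot(p[:,0],p[:,1]);th=np.arctan2(rr,p[:,2]);k=th/np.maximum(rr,1e-9)
    mx=(K[0,0]*p[:,0]*k+K[0,2]).reshape(n,n).astype(np.float32);my=(K[1,1]*p[:,1]*k+K[1,2]).reshape(n,n).astype(np.float32)
    return cv2.remap(d["color"],mx,my,cv2.INTER_LINEAR)[:,:,::-1]
E
python3 - <<'E'
from h import *
d=optics.get_image("top")
for n,uv,z in [("pa",(350,187),.066),("pb",(338,247),.066),("push",(311,218),.045),("plate",(238,222),.05),("h1",(234,201),.05),("h2",(240,243),.05)]:
    print(n,px(d,uv,z).round(3))
b=px(d,(343,217),.066);p=px(d,(238,222),.05)
for n,c in (("plate",p),("base",b)):
    for yaw in (0,np.pi/2,np.pi,-np.pi/2):
        q=manip.solve_ik([c[0],c[1],.30],down(yaw)); print(n,yaw,None if q is None else np.round(q,2))
E
```

```text
pa [ 0.569 -0.145  0.066]
pb [ 0.417 -0.111  0.066]
push [ 0.493 -0.046  0.045]
plate [0.484 0.142 0.05 ]
h1 [0.539 0.152 0.05 ]
h2 [0.431 0.136 0.05 ]
plate 0 [ 0.05 -0.02  1.72 -0.    1.44  0.05]
plate 1.5707963267948966 [ 0.05 -0.02  1.72 -0.    1.44 -1.52]
plate 3.141592653589793 [ 0.05 -0.02  1.72 -0.    1.44 -3.09]
plate -1.5707963267948966 [ 0.05 -0.02  1.72 -0.    1.44  1.62]
base 0 [-0.48 -0.01  1.71 -0.    1.44 -0.48]
base 1.5707963267948966 [-0.48 -0.01  1.71 -0.    1.44 -2.05]
base 3.141592653589793 [-0.48 -0.01  1.71 -0.    1.44  2.66]
base -1.5707963267948966 [-0.48 -0.01  1.71 -0.    1.44  1.09]
```

```bash
python3 - <<'E'
from h import *
for n,c in (("plate",(.484,.142)),("base",(.493,-.120))):
    manip.reach([c[0],c[1],.30],down(-np.pi/2))
    d=optics.get_image("wrist"); np.save(f"{n}1.npy",d,allow_pickle=True)
    cv2.imwrite(f"pics/w_{n}.png",d["color"][:,:,::-1]); print(n,d["K"][0],d["K"][1],d["eye"],d["attitude"])
a=cv2.imread("pics/w_plate.png");b=cv2.imread("pics/w_base.png");cv2.imwrite("pics/wb.png",cv2.resize(np.hstack([a,b]),(800,300)))
print(readout.get_t())
E
```

```text
plate [325.1922621    0.         279.82388393] [  0.         325.1922621  204.17472797] [0.56417451 0.14305329 0.43492208] [ 0.10904229  0.69922495 -0.69803183 -0.1092969 ]
base [325.1922621    0.         279.82388393] [  0.         325.1922621  204.17472797] [ 0.57346923 -0.11861701  0.43496826] [ 0.10880161  0.6990067  -0.69827141 -0.10940236]
3.175
```

View pics/wb.png

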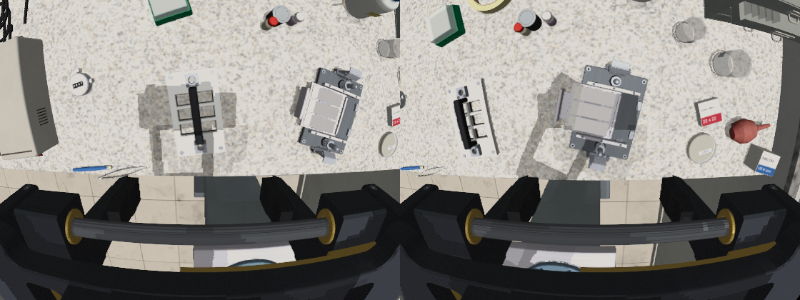

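The left half shows the plate with its handle centred at about (193,115). The right half shows the base with pins at about (614,80) and (600,150), and the push plate to its left at x≈565. Next I'll rectify each view at a known height.

```bash
python3 - <<'E'
from h import *
o=[]
for n,c,z in (("plate",(.484,.142),.027),("base",(.493,-.120),.066)):
    d=np.load(f"{n}1.npy",allow_pickle=True).item()
    o.append(rect(d,c,-np.pi/2,z,400,.0005))
cv2.imwrite("pics/r1.png",cv2.resize(np.hstack(o),(800,400)))
E
```

```text
(no output)
```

View pics/r1.png

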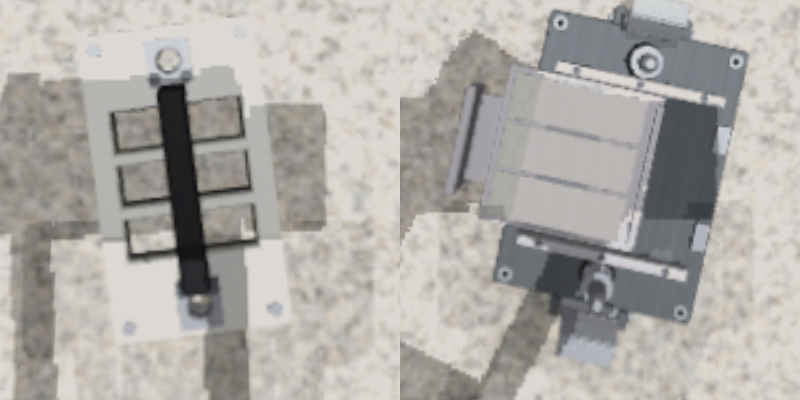

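Plate: the bush tops at (168,62) and (200,303) are 122 mm apart (expected 124), so it is centred at (.493,.150) with yaw 0.132. Base: the pin tips at (650,63) and (597,308) are 125 mm apart, and the corner screws give the same centre (.500,-.132) and yaw -0.218. The carriage stands out about 26 mm. I'll push it in with the closed fingers.

```bash
cat >> h.py <<'E'
BC=np.array([.5005,-.1317]);BY=-.218
def B(x,y,z,c=BC,yaw=BY):
    "base frame -> world"
    ey=np.array([np.cos(yaw),np.sin(yaw)]);ex=np.array([np.sin(-yaw)*-1*-1,-np.cos(yaw)])
    ex=np.array([ey[1],-ey[0]]); return [*(c+x*ex+y*ey),z]
E
python3 - <<'E'
from h import *
manip.set_gripper(0)
manip.reach(B(-.125,0,.12),down(BY))
manip.servo_line(B(-.125,0,.033)); manip.dwell(.2)
f0=np.array(readout.get_force()); ex=np.array(B(1,0,0))-np.array(B(0,0,0))
manip.servo_line(B(-.095,0,.033),speed=.06)
x=-.095; print(f0)
while x<-.055:
    x+=.002; manip.servo_line(B(x,0,.033),speed=.03)
    f=(np.array(readout.get_force())-f0)@ex; print(round(x,3),round(f,1),end="; ")
    if f<-15: break
manip.dwell(.3); p=np.array(readout.get_tcp_pos())[:2]-BC; print("tcp in base x",p@ex[:2],readout.get_t(), (np.array(readout.get_force())-f0)@ex)
E
```

```text
[ 0.71348318  0.20914207 -0.21850908]
-0.093 0.4; -0.091 -1.4; -0.089 -1.6; -0.087 -0.7; -0.085 -0.7; -0.083 0.3; -0.081 -0.6; -0.079 0.1; -0.077 0.2; -0.075 -1.0; -0.073 -0.4; -0.071 -0.8; -0.069 -5.2; -0.067 -14.5; -0.065 -24.1; tcp in base x -0.0694573157320284 11.15 -25.004908145465702
```

The force rose sharply at TCP base x = -69 mm, which is 60 mm plus half a finger, so the carriage is at its stop. I'll retreat, then look from directly above both parts.

```bash
python3 - <<'E'
from h import *
manip.servo_line(B(-.09,0,.033)); manip.servo_line(B(-.09,0,.15),speed=.25)
o=[]
for n,c,z in (("base",(.5005,-.1317),.066),("plate",(.493,.150),.027)):
    if n=="plate": manip.set_gripper(.06)
    manip.reach([c[0]-.08,c[1],.24],down(-np.pi/2)); manip.dwell(.15)
    d=optics.get_image("wrist"); np.save(f"{n}2.npy",d,allow_pickle=True)
    o.append(rect(d,c,-np.pi/2,z,400,.0005)); print(d["eye"])
cv2.imwrite("pics/r2.png",np.hstack(o)); print(readout.get_t())
E
```

```text
[ 0.50097749 -0.13081924  0.37394302]
[0.49380602 0.14918722 0.37500171]
15.5667
```

View pics/r2.png

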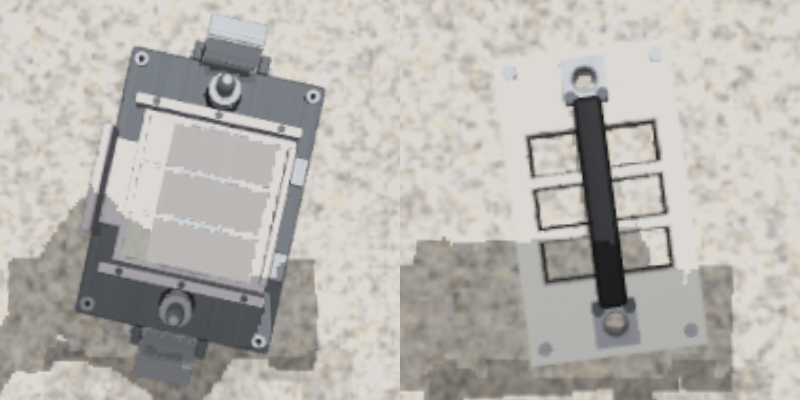

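Base: the screws and pin tips agree on a centre of (.5007,-.1318) and yaw -.2175, and the carriage is in. Plate: the bushes at (584,78) and (615,322) give a centre of (.493,.150) and yaw .127. I'll grasp and lift, then check the plate in hand.

```bash
python3 - <<'E'
from h import *
q=down(.127-np.pi/2); c=[.493,.150]
manip.reach([*c,.12],q); manip.servo_line([*c,.036],speed=.12)
f0=np.array(readout.get_force());manip.set_gripper(0)
print("gap",readout.get_finger_gap(),readout.get_grasp_force(),readout.get_force()-f0)
manip.servo_line([*c,.135],speed=.1); manip.dwell(.2)
print("w",readout.get_force()-f0,readout.get_wrist_torque())
d=optics.get_image("wrist"); p=readout.get_tcp_pos(); print(p,readout.get_t())
np.save("held.npy",d,allow_pickle=True)
cv2.imwrite("pics/r3.png",np.hstack([rect(d,p[:2],.127-np.pi/2,.027+.099,400,.0005),cv2.resize(d["color"][:,:,::-1],(400,400))]))
E
```

```text
gap 0.013814886877935853 29.9998152628541 [ 0.67613632 -0.90235236 -0.76046616]
w [-0.3108806  -0.04063826 -5.68610956] [-0.05733547  0.09685095 -0.01699303]
[0.49268408 0.14996042 0.1344608 ] 19.2083
```

View pics/r3.png

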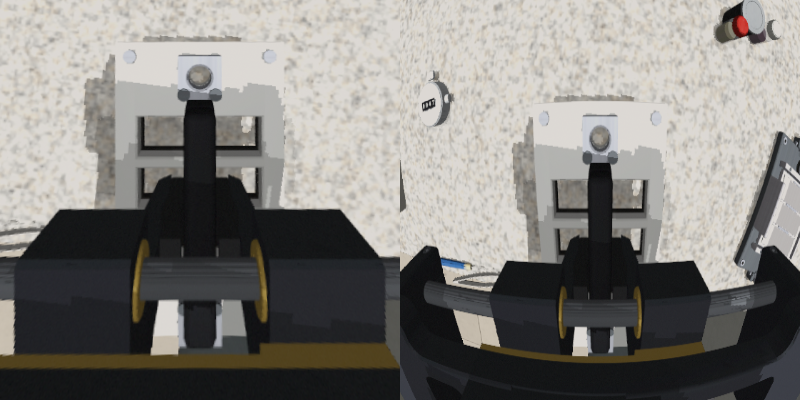

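The plate is held level, with the bush at (200,76), exactly where it should be. Next I'll carry it over the pins and lower it under force watch.

```bash
python3 - <<'E'
from h import *
q=down(-.2175-np.pi/2); c=[.5007,-.1318]
manip.servo_line([*c,.135],speed=.15,attitude=q); manip.dwell(.3)
f0=np.array(readout.get_force()); z=.110
manip.servo_line([*c,z],speed=.08)
while z>.062:
    z-=.003; manip.servo_line([*c,z],speed=.04)
    f=np.array(readout.get_force())-f0; print(round(z-.036,4),f.round(1),end="; ")
    if f[2]>5 or np.hypot(*f[:2])>10: break
d=optics.get_image("wrist"); p=readout.get_tcp_pos(); print(p,readout.get_t())
cv2.imwrite("pics/r4.png",np.hstack([rect(d,p[:2],-.2175-np.pi/2,p[2]-.009,400,.0005),cv2.resize(d["color"][:,:,::-1],(400,400))]))
E
```

```text
0.071 [ 0.6 -0.6 -0.3]; 0.068 [-0.  -0.8 -0.3]; 0.065 [ 0.3  0.4 -1.1]; 0.062 [-0.9 -0.2 -0.9]; 0.059 [-0.  -0.2 -0.1]; 0.056 [ 0.   0.1 -1.3]; 0.053 [-0.4 -1.1 -0.7]; 0.05 [ 0.5 -0.3 -1.1]; 0.047 [ 0.8 -0.9 -1.4]; 0.044 [ 1.  -1.1 -0.9]; 0.041 [ 1.5 -0.7  1.2]; 0.038 [ 0.  -0.8  5.9]; [ 0.50089249 -0.13202127  0.07433804] 25.05
```

View pics/r4.png

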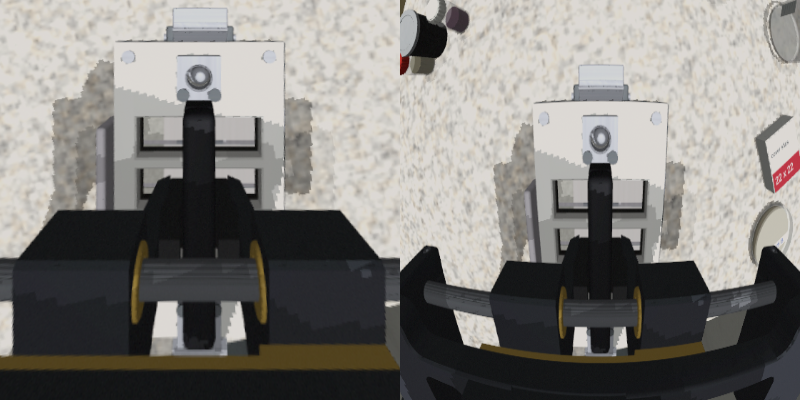

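The pin shows in the bush at (200,76), so the plate is level on the pins and resting on the catches and springs. I'll release it, close the fingers above the bar and press down.

```bash
python3 - <<'E'
from h import *
c=[.5007,-.1318]
manip.set_gripper(.05); manip.servo_line([*c,.125],speed=.12); manip.set_gripper(0); manip.dwell(.2)
f0=np.array(readout.get_force()); z=.106
manip.servo_line([*c,z],speed=.08)
while z>.076:
    z-=.0015; manip.servo_line([*c,z],speed=.03)
    f=np.array(readout.get_force())-f0; p=readout.get_tcp_pos()[2]-.062; print(round(p,4),f.round(1),end="; ")
    if f[2]>30: break
manip.dwell(.3); print("\nend",readout.get_tcp_pos()[2]-.062,readout.get_force()-f0,readout.get_t())
E
```

```text
0.0427 [ 0.2 -0.1  0.4]; 0.041 [ 0.8 -0.2 -0.3]; 0.0394 [0.5 0.4 0.2]; 0.0382 [0.6 0.5 2.4]; 0.0369 [0.4 1.  5.2]; 0.0346 [-0.4  0.5  0.4]; 0.0333 [-1.7  1.3  3.6]; 0.0318 [0.7 0.1 0.9]; 0.0306 [ 1.7 -0.   2.5]; 0.0292 [ 0.5 -0.7  4.6]; 0.0279 [0.6 0.2 6.2]; 0.0266 [0.4 1.1 6.8]; 0.0254 [-0.3  1.7  8.7]; 0.0241 [0.5 0.7 9.4]; 0.0229 [-2.4  2.2 15.8]; 0.0228 [-8.2  4.1 28. ]; 0.0227 [-14.8   6.8  41.9]; 
end 0.02271666366019963 [-13.4805999    6.48301476  41.31442964] 32.275
```

```bash
python3 - <<'E'
from h import *
c=[.5007,-.1318]
manip.servo_line([*c,.14],speed=.12)
manip.reach([c[0]-.08,c[1],.24],down(-np.pi/2)); manip.dwell(.2)
d=optics.get_image("wrist"); t=optics.get_image("scene")["color"][200:320,260:420,::-1]
cv2.imwrite("pics/r5.png",np.hstack([rect(d,c,-.2175-np.pi/2,.0495,400,.0005),cv2.resize(t,(400,400))])); print(readout.get_t())
E
```

```text
33.8
```

View pics/r5.png

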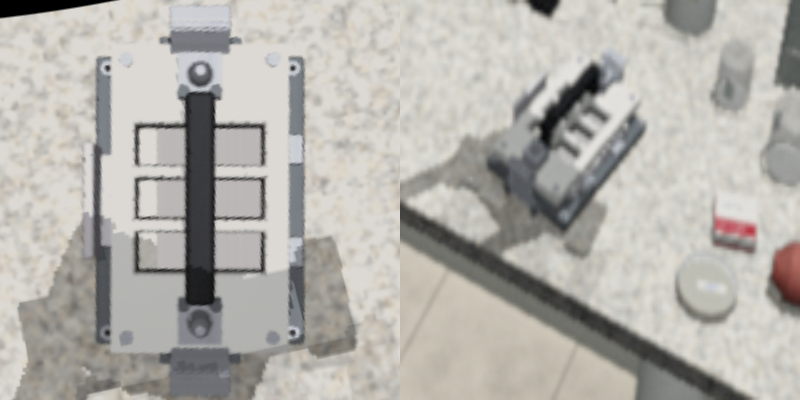

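The plate is centred and home: the bush spacing is 248 px at home height (about 259 px if it had sprung back up), and both catches stand symmetrically over its ends.

```bash
python3 -c "
from rig import manip
print(manip.job_done())"
```

```text
the job is handed in; nothing more can be done
None
```

I pushed the carriage in to its stop, pressed the top plate down to its stops with both catches upright over its ends in the last picture, and handed in the job; no verdict came back.

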